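Uncap a stored camera lens whose cap may turn either way

ROBOT

A 6-joint arm with a two-finger parallel gripper is mounted at the origin on the work surface. World frame = base frame: x ahead of the robot, y to its left, z up, the work surface at z = 0. Lengths are in m, angles in rad, forces in N, time in s.
With the tool pointing down it reaches from about 0.425 to 0.95 m from the base axis. Payload 3.5 kg.
Tool frame: the origin (TCP) lies on the centre line of the jaws, within the pads' length; the fingertips stand tip_extent ahead of it and the grasp point (between the pads) lies 2 mm behind it (tip_extent is the distance from the TCP to the fingertips, in m); z points along the fingers, y is the direction in which the jaws open and shut (so a half turn about z gives the same grasp; the last joint's range is limited). The gripper opens to 85 mm and grips with 20 to 120 N. Pads are 22 mm wide; open, the fingers measure 114 mm over their backs; the gripper's body (76 mm by 85 mm) begins 54 mm behind the grasp point. The pads swing forward as they close: fully open they stand 13 mm farther back than shut.
Start: joints at [0.989, 0.286, 1.577, -0, 1.279, -0.15], TCP at [0.282, 0.613, 0.227] pointing down, gripper open.
Joint ranges: [-2.77, 2.77], [-0.9, 2.22], [0.21, 2.48], [-1.53, 4.67], [0.24, 2.81], [-2.84, 2.84]. Speed limits (rad/s): [2.79, 2.79, 3.14, 3.14, 3.14, 3.14].

INTERFACE

Orientations are given as a unit quaternion [x, y, z, w].
In Python, from plant import * gives the robot as it stands.
- The arm moves only by the shell command python3 -m crank 'ROWS' [FORCE]. ROWS is JSON, a list of rows, each a list of 7 numbers: the gripper's target within -1 to 1 (shut at 1, half-way at 0, fully open at -1), then the shift along the tool's x, y, z in cm, then the turn, a rotation vector about the tool's x, y, z in degrees. In form: [[fingers, tx, ty, tz, wx, wy, wz], ...]. A call has 1 to 5 rows; each row shifts and turns the commanded pose from where the row before left it, along the tool's axes as they then stand; what a row does not reach is not made up. A row lasts 1/10 s, in which the tool goes at most 50 mm and 8.59 degrees, less where a joint would pass 70% of its speed; a pose out of reach is approached as far as the arm can. A call is refused whole if a number of a shift passes 5 or a number of a turn 8.59, either way. A call with a gripper value outside its range is refused whole. The fingers move at their own pace and stop on an object; FORCE is the grip in N (left out, the last holds). Time passes only in rows, so rows that do not move let the fingers close. It gives the time, the measured TCP pose, the force and the opening at its end, in the units of the state.
- get_state(): the state, without advancing time (a new reading comes with each control period).
- read_camera(name): name is "scene" or "top" or "wrist"; returns a dict with "color" (400x640x3 uint8, red, green, blue), "vfov" (degrees; the focal length in pixels is half the picture's height over the tangent of half this angle, whatever the lens; pixels are square), "cx", "cy" (the principal point, pixels), "cam_to_world" (4x4, takes a point from camera to world coordinates). Camera axes: x right, y up, looking along -z (the intrinsics and any distortion apply to the point x, -y, -z); pixel columns grow to the right and rows downward; lengths in m; the calibration is good to about 2 mm. A picture is of the moment at which its call begins. There is no depth.
- sign_off(): hands the job in, once; it reports no verdict.
Trained networks look in the newest picture that a camera, given by its name, has taken for a name from the list of things; names that differ only in an ending like _2 or _b are one class to them, and where a whole thing is asked for, a point or a joint stands for the part that bears it (a point fixed in the world has none). Each returns a list of dicts, best first, with "p" (0 to 1); they miss things now and then, are a little off and sometimes report something else, mostly with a low value. They report only what shows in the picture. A call takes as long as a camera call. They do not tell look-alikes from the thing itself.
- trace(thing, camera): "pixels" (400x640 bool, what is visible of it) and "location" ([column, row] in pixels, amid what is visible of it).
- place_of(thing, camera): "location" ([column, row] in pixels: a listed point, or the origin of a listed thing).
The state is a dict: "time": time; "qpos": joint angles; "dq": joint speeds; "joint_efforts": joint torques, N m; "eef_pos": TCP position; "tcp_rot": TCP orientation; "contact_force": force on the tool from outside, world axes, zero at the start; "wrist_torque": the same for the moment, N m; "opening": opening from 0.0 (shut) to 1.0 (fully open).
Only numpy, scipy, OpenCV 4.12 (cv2) and the standard library are available. Lean on these libraries where they do the work, as an engineer would, in place of code of your own. Each camera call takes 0.05 s, during which the arm holds its last target.

TASK

In the archive store, fold the ajar lid of the grey box back until it stands a little past upright, open to about 110 degrees. Then take the rear cap off the lens standing in that box: it is a coarse screw cap from an unknown maker that may undo clockwise or anticlockwise, so try it one way and, if it stops dead, the other. Finish still holding the cap in the gripper, level and at rest, about a hand's breadth above the lens it came off, touching neither box nor lid, and leave the other lens in its tray and the things lying about where they are.

Things in the scene. Friction and masses are not known exactly. Their poses are not given: they have to be found in the camera images.
- lid (a joint): the hinged lid of the grey board box: a flat stiff board 210 wide, 224 from hinge to free edge, 5 thick. Value = opening angle in rad: 0 shut and level, 1.57 upright, limit 2.5. It starts ajar and its stiff hinge keeps it at whatever angle it is left; about 2 N pushed square on its free edge moves it.
- box: the grey archival box, fixed, 206 (its x) by 220 (its y) by 112 mm high, walls 4 mm, open-topped under its lid. Origin: centre of its underside; z up. The lid is hinged along the top of its +y wall; its free edge rises from the -y side and swings over towards +y. A lens 67 mm in diameter stands front-down at box x 0, y -25 mm, held fast (cannot turn or lift) in foam that fills the box to 40 mm.
- lid_hinge (a point): middle of the hinge line on the box, 112 mm above the table; axes as the box.
- lid_edge (a point): middle of the lid's free edge, halfway through its thickness, 224 mm from the hinge; turns with the lid.
- lens_seat (a point): on the axis of the lens in the box, at its rear flange (62 mm in diameter) on which the cap's rim rests, 78 mm above the table; z up. A threaded stub 43 mm in diameter (50 over its threads) and 13.5 mm tall stands up from it inside the cap.
- cap: black ribbed rear cap on the lens in the box: 58 mm in diameter, 27.5 tall, about 35 g; grip its upper 12 mm. Origin: centre of its lower rim; z up. Coarse three-start thread of unknown hand, drawn anew each time and not visible: turned the right way it is free after 50 degrees (turn 55 to 95; next stop at 100) and lifts straight off; turned the other way it stops dead within 3 degrees.
- tray: bystander: a small buff tray 130 by 130 by 38 mm, fixed, with a similar capped lens (105 mm tall in all) standing at its centre, parallel to the box on its -y side. Origin: centre of its underside. Not to be touched.
- loupe: bystander: black stand loupe, 43 mm in diameter, 42 mm tall, standing on the table; origin at the centre of its underside. Leave alone.
- pot: bystander: white china cup 72 mm in diameter, 95 mm tall; origin at the centre of its underside. Leave alone.
- brush: bystander: dusting brush 180 mm long lying on the table along its x; leave alone.
Mind the look-alikes: they are no part of the job. Several things have the shape of the cap; the one meant has the colours described above.

How it is judged:
By the outcome, as a careful person would: the job done as asked, in the order asked, and still so for the second after the job is handed in, while the arm keeps its last pose, push and grip.
It also fails if it takes over 64 s, if anything falls off the work surface, if the arm or the gripper's body presses on something with over 40 N, if the wrist force passes 120 N, or if a joint passes its speed limit or range.

## Working session

There is one attempt and no reset: what is moved stays moved. The work goes in short steps, Python scripts to look and compute and a shell command to move; the robot and the scene stay as the last step left them, time stands still between calls to the robot, and variables do not carry over. Pictures are saved under pics/ and viewed, and the job is handed in when it is done.

```bash
ls; mkdir -p pics
python3 - <<'E'
from plant import *
import cv2
s=get_state()
for k,v in s.items(): print(k,v)
for n in ["scene","top","wrist"]:
    c=read_camera(n); cv2.imwrite(f"pics/{n}0.png",c["color"][:,:,::-1]); print(n,{k:v for k,v in c.items() if k!="color"})
    for t in ["lid","box","lid_hinge","lid_edge","lens_seat","cap","tray","loupe","pot","brush"]:
        try:
            print(t,[(d["location"],round(d["p"],2)) for d in place_of(t,n)])
        except Exception as e: print(t,e)
E
```

```text
pics
time 0.0
qpos [ 9.88950261e-01  2.87168298e-01  1.57819470e+00 -1.99337862e-05
  1.27859984e+00 -1.49991732e-01]
dq [-8.88185268e-04 -3.78996667e-04  1.09686875e-03  9.43875116e-06
  2.44581308e-04 -1.04634037e-03]
joint_efforts [-1.15980779e-04 -4.05969644e+01 -2.92630613e+01 -1.65320612e-04
  5.71869925e-03 -5.66569810e-06]
eef_pos [0.28212219 0.6124711  0.22563586]
tcp_rot [ 2.14250191e-01  9.76778097e-01 -1.11004464e-03 -4.15124446e-04]
contact_force [ 0.69834789 -0.07552655 -0.39801113]
wrist_torque [-0.02744572 -0.00196958 -0.01542007]
opening 0.9990054984265363
scene {'vfov': 50.865049513048845, 'cx': 325.94147722934315, 'cy': 194.61488184693596, 'cam_to_world': array([[-0.53850638, -0.7285165 ,  0.4234083 ,  1.06961593],
       [ 0.8425475 , -0.45888641,  0.282023  ,  0.26011174],
       [-0.01116209,  0.50861279,  0.86092301,  1.1497536 ],
       [ 0.        ,  0.        ,  0.        ,  1.        ]])}
lid it knows: box, brush, cap, lens_seat, lid_edge, lid_hinge, loupe, pot, tray
box [([378.4, 198.9], 0.72), ([382.5, 219.3], 0.6)]
lid_hinge [([415.5, 220.6], 0.58)]
lid_
[... 995 characters left out ...]
]
loupe [([182.6, 258.8], 0.49)]
pot [([185.7, 192.7], 0.61)]
brush [([462.8, 221.4], 0.8)]
wrist {'vfov': 67.14482305234247, 'cx': 318.40832456943497, 'cy': 201.02714079516605, 'cam_to_world': array([[ 4.18644362e-01, -8.73736947e-01, -2.47630059e-01,
         2.19790276e-01],
       [ 9.08150231e-01,  4.02851516e-01,  1.13902652e-01,
         6.42054446e-01],
       [ 2.37189312e-04, -2.72569999e-01,  9.62135926e-01,
         3.73275147e-01],
       [ 0.00000000e+00,  0.00000000e+00,  0.00000000e+00,
         1.00000000e+00]])}
lid it knows: box, brush, cap, lens_seat, lid_edge, lid_hinge, loupe, pot, tray
box []
lid_hinge []
lid_edge []
lens_seat []
cap []
tray []
loupe []
pot []
brush []
```

View pics/scene0.png

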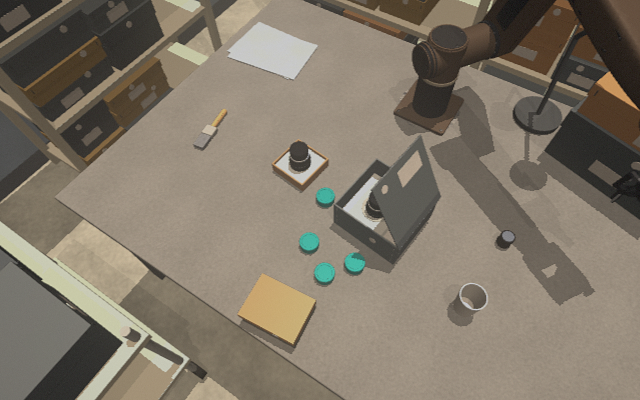

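View pics/top0.png

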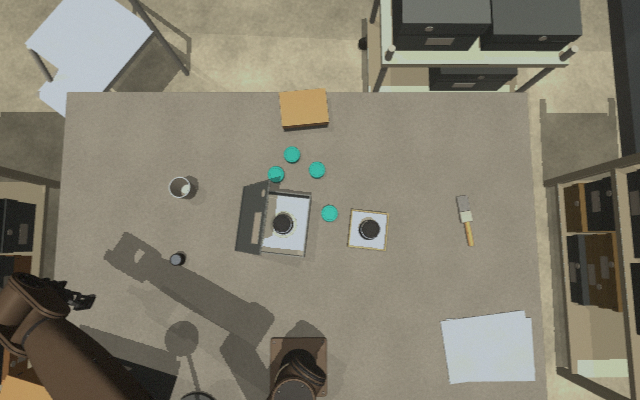

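Run:
```python
import cv2
a=cv2.imread("pics/scene0.png")[110:310,250:520]; cv2.imwrite("pics/scene0c.png",cv2.resize(a,None,fx=2.9,fy=2.9,interpolation=cv2.INTER_CUBIC))
a=cv2.imread("pics/top0.png")[130:310,170:410]; cv2.imwrite("pics/top0c.png",cv2.resize(a,None,fx=3.2,fy=3.2,interpolation=cv2.INTER_CUBIC))
```

```text
(no output)
```

View pics/scene0c.png

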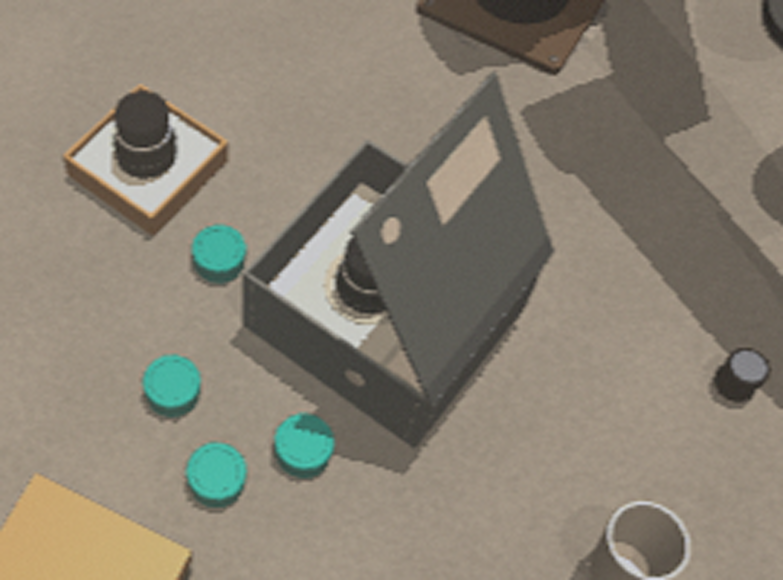

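View pics/top0c.png

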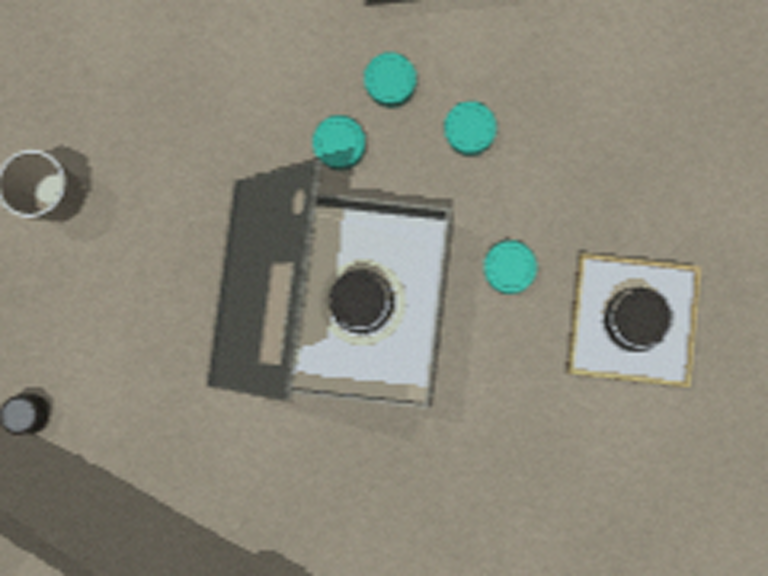

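The job's cap is the black one on the lens in the grey box: scene ~(375,200), top (284,220). The look-alikes are four teal caps, top (290,155), (274,175), (317,170) and (329,215), plus the black cap on the tray lens, top (369,229). The lid is up to about 70° and leaves the cap visible from above. Next I'll measure poses.

```bash
cat > h.py <<'E'
from plant import *
import numpy as np, cv2
from scipy.optimize import least_squares
from scipy.spatial.transform import Rotation as R
def cams(*n): return {k:read_camera(k) for k in n}
def ray(c,px):
    f=200/np.tan(np.radians(c["vfov"]/2)); d=np.array([(px[0]-c["cx"])/f,-(px[1]-c["cy"])/f,-1])
    T=c["cam_to_world"]; return T[:3,3],T[:3,:3]@d
def atz(c,px,z):
    o,d=ray(c,px); return o+d*(z-o[2])/d[2]
def proj(c,P):
    f=200/np.tan(np.radians(c["vfov"]/2)); T=c["cam_to_world"]; q=T[:3,:3].T@(np.asarray(P)-T[:3,3])
    return np.array([c["cx"]+f*q[0]/-q[2],c["cy"]-f*q[1]/-q[2]])
def tri(l):
    A=np.zeros((3,3));b=np.zeros(3)
    for c,p in l:
        o,d=ray(c,p); d=d/np.linalg.norm(d); M=np.eye(3)-np.outer(d,d); A+=M;b+=M@o
    return np.linalg.solve(A,b)
E
python3 - <<'E'
from h import *
C=cams("scene","top")
for t in ["lens_seat","lid_hinge","lid_edge","box","tray","loupe","pot"]:
    a=place_of(t,"scene");b=place_of(t,"top")
    for x in a[:2]:
        for y in b[:2]: print(t,x["location"],y["location"],tri([(C["scene"],x["location"]),(C["top"],y["location"])]).round(4))
for i,d in enumerate(trace("cap","top")):
    m=d["pixels"]; print(d["location"],d["p"],m.sum(), atz(C["top"],d["location"],0.1055).round(4))
for i,d in enumerate(trace("cap","scene")):
    print("s",d["location"],d["p"],d["pixels"].sum())
# box corners in top crop (crop px/3.2+off)
for z,p in [(0.112,(453,201)),(0.112,(430,404)),(0.112,(290,398))]:
    q=(p[0]/3.2+170,p[1]/3.2+130); print("corner",atz(C["top"],q,z).round(4))
for p in [(244,272),(369,145),(417,445)]:
    q=(p[0]/2.9+250,p[1]/2.9+110); print("scorner",atz(C["scene"],q,.112).round(4))
for z,p in [(0.038,(580,252)),(0.038,(568,372)),(.038,(691,386)),(.038,(700,266))]:
    q=(p[0]/3.2+170,p[1]/3.2+130); print("traycorner",atz(C["top"],q,z).round(4))
E
```

```text
lid_hinge [418.3, 219.1] [240.3, 220.8] [0.4908 0.1813 0.1168]
lid_edge [396.0, 162.3] [260.8, 216.4] [0.4897 0.0851 0.3139]
lid_edge [396.0, 162.3] [285.8, 221.0] [0.4692 0.0478 0.2668]
lid_edge [379.2, 202.3] [260.8, 216.4] [0.5116 0.0906 0.1555]
lid_edge [379.2, 202.3] [285.8, 221.0] [0.4872 0.0474 0.0815]
box [382.2, 219.4] [277.6, 221.9] [0.4919 0.0759 0.0082]
tray [299.3, 166.8] [364.6, 228.4] [ 0.4699 -0.2357  0.02  ]
loupe [500.5, 241.8] [180.4, 262.0] [ 0.3556  0.4135 -0.0129]
pot [465.0, 303.5] [186.2, 194.4] [0.5936 0.3957 0.0044]
pot [465.0, 303.5] [236.5, 219.9] [ 0.5076  0.3474 -0.2522]
[329.9, 214.7] 0.77 237 [ 0.5092 -0.1076  0.1055]
[276.9, 172.9] 0.77 242 [0.6494 0.0675 0.1055]
[291.3, 153.2] 0.76 230 [0.7162 0.0199 0.1055]
[286.0, 223.1] 0.75 245 [0.4822 0.0366 0.1055]
[315.7, 173.2] 0.53 210 [ 0.648  -0.0615  0.1055]
s [354.1, 261.0] 0.8 370
s [307.8, 241.4] 0.8 382
s [373.2, 201.6] 0.58 88
s [323.6, 274.0] 0.58 342
s [321.8, 196.6] 0.54 259
s [391.7, 201.4] 0.33 7715
corner [ 0.5812 -0.0476  0.112 ]
corner [ 0.3743 -0.0237  0.112 ]
corner [0.3812 0.1174 0.112 ]
scorner [ 0.5723 -0.044   0.112 ]
scorner [ 0.3751 -0.0144  0.112 ]
scorner [0.6406 0.1822 0.112 ]
traycorner [ 0.5353 -0.1844  0.038 ]
traycorner [ 0.4059 -0.1696  0.038 ]
traycorner [ 0.3902 -0.3016  0.038 ]
traycorner [ 0.5194 -0.3146  0.038 ]
```

```bash
cat >> h.py <<'E'
def to(target,yaw_y=None):
    """cm shift in tool axes and turn needed to target (from measured pose)"""
    s=get_state(); Rm=R.from_quat(s["tcp_rot"]); d=Rm.inv().apply(np.array(target)-s["eef_pos"])*100
    Y=Rm.apply([0,1,0]); cy=np.degrees(np.arctan2(Y[1],Y[0]))
    print("shift cm",d.round(2),"yaw_y",cy.round(2),"tilt z",Rm.apply([0,0,1]).round(3), "q",np.round(s["qpos"],3))
    if yaw_y is not None: print("turn wz (deg) =",-(yaw_y-cy))
E
python3 -m crank '[[1,0,0,-5,0,0,0],[1,0,0,-5,0,0,0],[1,0,0,-5,0,0,0],[1,0,0,-3,0,0,0]]' 40
python3 - <<'E'
from h import *
import plant; print([x for x in dir(plant) if x[0]!='_'])
to([.49,.02,.40],-6.6)
C=cams("top"); c=C["top"]; img=c["color"]
# dark disc fit of the cap top near (284,222)
g=cv2.cvtColor(img,cv2.COLOR_RGB2GRAY)
sub=g[200:245,262:306]; cv2.imwrite("pics/capt.png",cv2.resize(img[195:250,250:320,::-1],None,fx=10,fy=10,interpolation=cv2.INTER_CUBIC))
# model projection check
ctr=np.array([.4904,.0736]);a=np.radians(-6.6);X=np.array([np.cos(a),np.sin(a)]);Y=np.array([-X[1],X[0]])
L=ctr-.025*Y
print("lens",L,"hinge",ctr+.11*Y, "proj captop",proj(c,[*L,.1055]))
E
```

```text
time: 2.8
eef_pos: [0.2827, 0.6135, 0.413]
tcp_rot: [0.214, 0.977, 0.003, 0.001]
contact_force: [0.1, 0.9, -0.3]
opening: 0.331
['Unreachable', 'get_state', 'place_of', 'read_camera', 'sign_off', 'tip_extent', 'trace']
shift cm [-43.66 -45.24   1.03] yaw_y 65.26 tilt z [ 0.004  0.006 -1.   ] q [ 0.989  0.212  1.334  0.     1.588 -0.15 ]
turn wz (deg) = 71.86301922940217
lens [0.48752657 0.04876568] hinge [0.50304309 0.182871  ] proj captop [282.27997464 221.50378298]
```

View pics/capt.png

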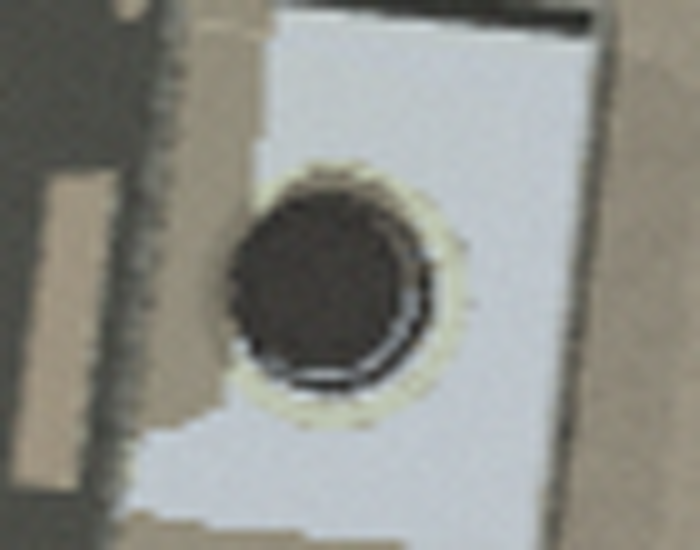

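```bash
python3 -m crank '[[1,-3.3,-3.4,0,0,0,0],[1,-3.3,-3.4,0,0,0,0],[1,-3.3,-3.4,0,0,0,0],[1,-3.3,-3.4,0,0,0,0],[1,-3.3,-3.4,0,0,0,0]]'
python3 -m crank '[[1,-3.3,-3.4,0,0,0,0],[1,-3.3,-3.4,0,0,0,0],[1,-3.3,-3.4,0,0,0,0],[1,-3.3,-3.4,0,0,0,0],[1,-3.3,-3.4,0,0,0,0]]'
python3 -m crank '[[1,-3.3,-3.4,0,0,0,0],[1,-3.3,-3.4,0,0,0,0],[1,-3.3,-3.4,0,0,0,0]]'
python3 -c "
from h import *
import plant;print(plant.tip_extent)
to([.49,.02,.40],-6.6)"
```

```text
time: 3.35
eef_pos: [0.3613, 0.3878, 0.4067]
tcp_rot: [0.214, 0.977, -0.0, 0.0]
contact_force: [0.3, -0.8, 0.3]
opening: 0.003
time: 3.85
eef_pos: [0.44, 0.1644, 0.407]
tcp_rot: [0.214, 0.977, 0.0, 0.0]
contact_force: [0.6, -0.4, 0.3]
opening: -0.001
time: 4.15
eef_pos: [0.4872, 0.0302, 0.407]
tcp_rot: [0.214, 0.977, 0.0, 0.0]
contact_force: [0.3, 0.1, 0.2]
opening: -0.002
0.017
shift cm [-0.68 -0.81  0.7 ] yaw_y 65.25 tilt z [ 0.001  0.    -1.   ] q [-0.146 -0.217  1.773  0.     1.585 -1.285]
turn wz (deg) = 71.8524253790067
```

```bash
python3 -m crank '[[1,0,0,0,0,0,8],[1,0,0,0,0,0,8],[1,0,0,0,0,0,8],[1,0,0,0,0,0,8],[1,0,0,0,0,0,8]]'
python3 -m crank '[[1,0,0,0,0,0,8],[1,0,0,0,0,0,8],[1,0,0,0,0,0,8],[1,0,0,0,0,0,8],[1,0,0,0,0,0,0]]'
python3 - <<'E'
from h import *
to([.487,.025,.307],-6.6)
C=cams("scene","top","wrist")
for n in C: cv2.imwrite(f"pics/{n}1.png",C[n]["color"][:,:,::-1])
E
```

```text
time: 4.65
eef_pos: [0.487, 0.032, 0.4067]
tcp_rot: [0.538, 0.843, -0.0, -0.0]
contact_force: [0.2, 1.2, -0.6]
opening: -0.003
time: 5.15
eef_pos: [0.487, 0.0321, 0.4068]
tcp_rot: [0.747, 0.664, -0.0, -0.0]
contact_force: [1.1, -0.4, 0.3]
opening: 0.001
shift cm [-0.7   0.09  9.98] yaw_y -6.73 tilt z [-0.  0. -1.] q [-0.142 -0.217  1.773 -0.     1.585 -0.025]
turn wz (deg) = -0.1321145609371639
```

View pics/scene1.png

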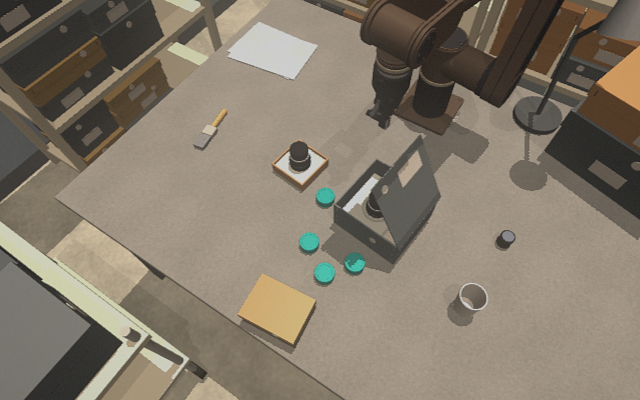

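View pics/wrist1.png

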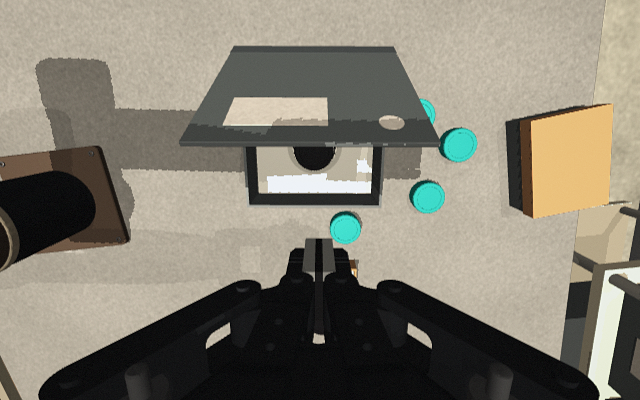

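Wrist view: the closed fingers at (318,250) are in front of the lid edge (row 145, columns 180–440) and roughly centred on it. I'll descend and push.

```bash
python3 -m crank '[[1,0,0,3.3,0,0,0],[1,0,0,3.3,0,0,0],[1,0,0,3.3,0,0,0],[1,0,0,0,0,0,0]]'
python3 -m crank '[[1,1,0,0,0,0,0],[1,1,0,0,0,0,0],[1,1,0,0,0,0,0],[1,1,0,0,0,0,0],[1,0.5,0,0,0,0,0]]'
python3 -c "
from h import *
C=cams('scene','wrist')
for n in C: cv2.imwrite(f'pics/{n}2.png',C[n]['color'][:,:,::-1])
print([ (d['location'],d['p']) for d in place_of('lid_edge','scene')])"
```

```text
time: 5.7
eef_pos: [0.4844, 0.0324, 0.3024]
tcp_rot: [0.747, 0.665, -0.003, -0.004]
contact_force: [-0.7, 0.6, -0.4]
opening: -0.0
time: 6.2
eef_pos: [0.4928, 0.0781, 0.309]
tcp_rot: [0.747, 0.665, 0.001, 0.001]
contact_force: [0.2, -0.6, -0.4]
opening: 0.002
[([398.1, 160.0], 0.73)]
```

View pics/scene2.png

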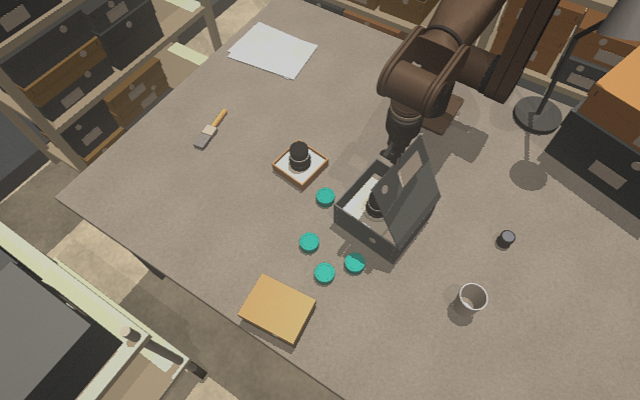

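View pics/wrist2.png

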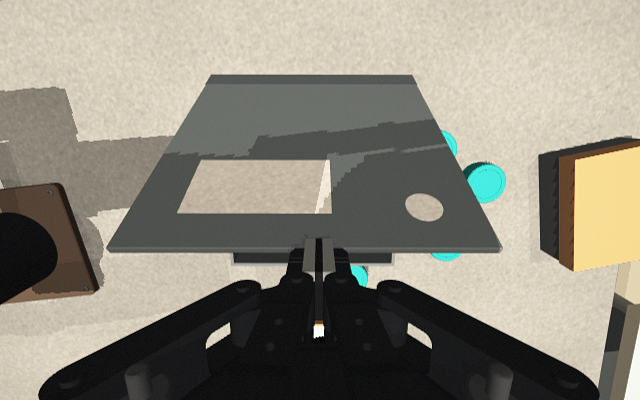

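```bash
python3 -c "
from h import *
C=cams('scene','top','wrist')
S,W=C['scene'],C['wrist']
A=tri([(S,(420.3,135.2)),(W,(107,251))]);B=tri([(S,(371.4,190.3)),(W,(502,251))])
print(A,B,(A+B)/2,np.linalg.norm(A-B))
# hinge corners wrist
A2=tri([(W,(210,76)),(S,(250+418/2.9,110+408/2.9))])
o,d=ray(W,(210,76));print('hinge at z.112', atz(W,(208,76),.112),atz(W,(415,76),.112))
print('tip proj',proj(W,get_state()['eef_pos']-[0,0,.017]))
print([(d['location'],d['p']) for d in place_of('lid_edge','wrist')],[(d['location'],d['p']) for d in place_of('lid_hinge','wrist')])
"
```

```text
[0.39099956 0.0946207  0.31973557] [0.58892568 0.066997   0.3083322 ] [0.48996262 0.08080885 0.31403388] 0.20016956686926735
hinge at z.112 [0.3893498  0.19912639 0.112     ] [0.60646817 0.1734232  0.112     ]
tip proj [318.08155611 239.22517841]
[([305.0, 248.2], 0.57)] [([312.7, 74.5], 0.8)]
```

```bash
python3 -c "
from h import *
a=cv2.imread('pics/wrist2.png')[190:300,220:420];cv2.imwrite('pics/w2c.png',cv2.resize(a,None,fx=4,fy=4,interpolation=cv2.INTER_CUBIC))
a=cv2.imread('pics/scene2.png')[90:250,330:470];cv2.imwrite('pics/s2c.png',cv2.resize(a,None,fx=3.7,fy=3.7,interpolation=cv2.INTER_CUBIC))
print(get_state()['contact_force'])
"
```

```text
[ 0.07711255 -0.33613501 -0.23790217]
```

View pics/w2c.png

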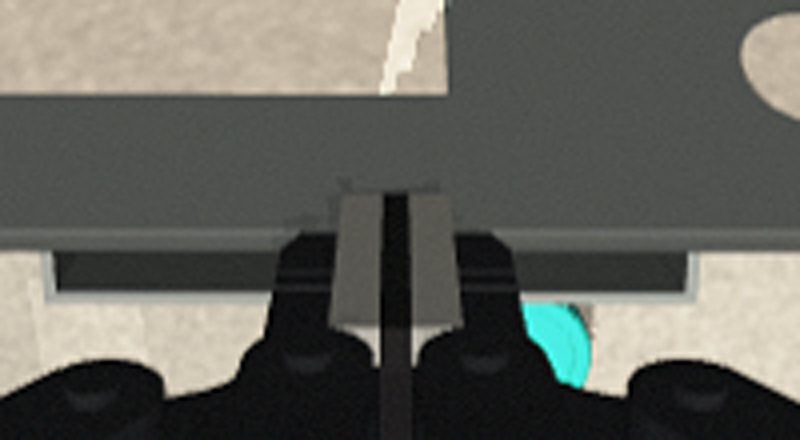

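View pics/s2c.png

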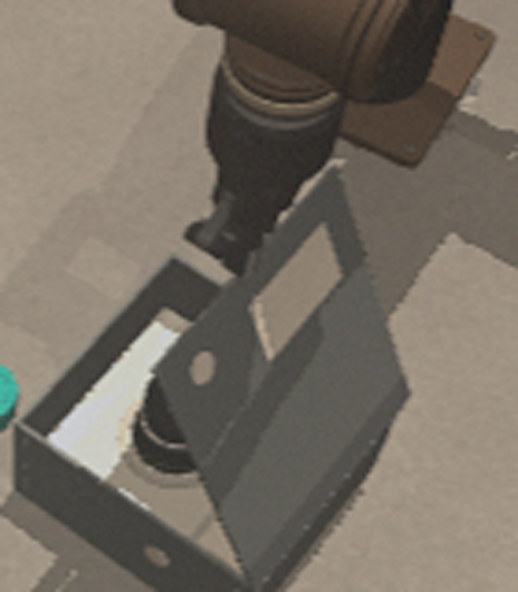

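```bash
python3 -c "
from h import *
C=cams('scene','wrist')
p=get_state()['eef_pos']
for dz in (-.017,0,.05,.1): 
  q=proj(C['scene'],p+[0,0,dz]); print(dz,q,(q-[330,90])*3.7, proj(C['wrist'],p+[0,0,dz]))
print(C['wrist']['cam_to_world'].round(3))
"
```

```text
-0.017 [393.24747668 166.99325963] [234.01566373 284.87506062] [318.06199952 238.98456943]
0 [394.13418194 163.03529569] [237.29647317 270.23059405] [317.98609853 251.64138928]
0.05 [396.89597289 150.7075589 ] [247.5150997  224.61796792] [317.63388649 310.37427419]
0.1 [399.91210695 137.24451717] [258.67479573 174.80471352] [316.74776876 458.13824536]
[[ 0.993  0.113  0.033  0.501]
 [-0.118  0.955  0.271  0.145]
 [-0.001 -0.273  0.962  0.454]
 [ 0.     0.     0.     1.   ]]
```

The fingertip at wrist (318,238) appears in front of the lid's edge at row 250, so it may be riding on the edge rather than under it. I'll back off, go 15 mm lower and come in again.

```bash
python3 -m crank '[[1,-2,0,0,0,0,0],[1,-2,0,0,0,0,0],[1,0,0,1.5,0,0,0],[1,0,0,0,0,0,0]]'
python3 -c "
from h import *
C=cams('wrist')
for n in C: cv2.imwrite(f'pics/{n}3.png',C[n]['color'][:,:,::-1])"
```

```text
time: 7.1
eef_pos: [0.4865, 0.0371, 0.2903]
tcp_rot: [0.748, 0.664, -0.001, -0.002]
contact_force: [-0.2, -0.6, -0.6]
opening: 0.003
```

View pics/wrist3.png

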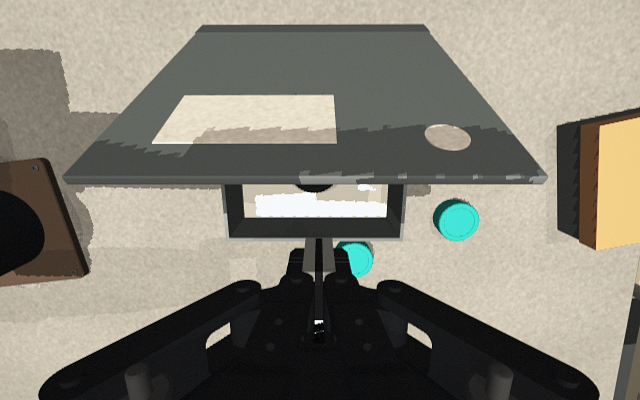

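```bash
python3 -m crank '[[1,1,0,0,0,0,0],[1,1,0,0,0,0,0],[1,1,0,0,0,0,0],[1,1,0,0,0,0,0],[1,0.5,0,0,0,0,0]]'
python3 -c "
from h import *
print(get_state()['contact_force'])
C=cams('wrist')
for n in C: cv2.imwrite(f'pics/{n}4.png',C[n]['color'][:,:,::-1])"
```

```text
time: 7.65
eef_pos: [0.4935, 0.0826, 0.2941]
tcp_rot: [0.747, 0.665, 0.0, 0.001]
contact_force: [0.3, -3.1, 2.0]
opening: 0.001
[ 0.30966911 -3.09125167  1.96383183]
```

View pics/wrist4.png

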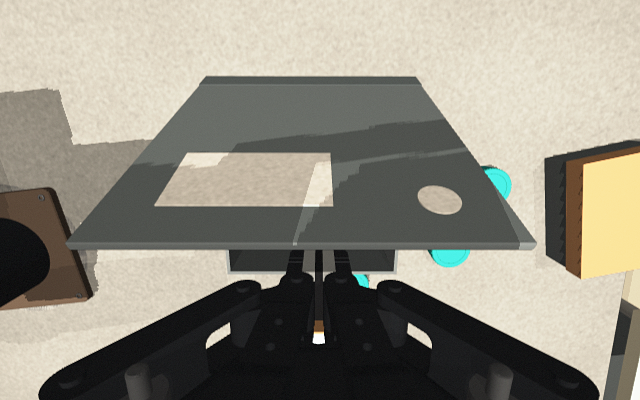

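Now the finger is behind the lid, with its tip hidden below the edge at row 247 and about 3 N of contact. I'll keep pushing and rise slightly as the edge rises.

```bash
python3 -m crank '[[1,1.5,0,-0.2,0,0,0],[1,1.5,0,-0.3,0,0,0],[1,1.5,0,-0.3,0,0,0],[1,1.5,0,-0.3,0,0,0],[1,1.5,0,-0.2,0,0,0]]'
python3 -m crank '[[1,1,0,0,0,0,0],[1,1,0,0,0,0,0],[1,1,0,0,0,0,0]]'
python3 -c "
from h import *
print(get_state()['contact_force'])
C=cams('wrist','scene')
for n in C: cv2.imwrite(f'pics/{n}5.png',C[n]['color'][:,:,::-1])"
```

```text
time: 8.2
eef_pos: [0.5019, 0.1576, 0.3059]
tcp_rot: [0.747, 0.664, 0.0, -0.0]
contact_force: [1.0, -1.4, -1.4]
opening: 0.003
time: 8.5
eef_pos: [0.5051, 0.1868, 0.3056]
tcp_rot: [0.747, 0.664, -0.0, -0.0]
contact_force: [1.4, -2.3, -1.3]
opening: -0.004
[ 1.41583379 -2.26916328 -1.31408882]
```

View pics/wrist5.png

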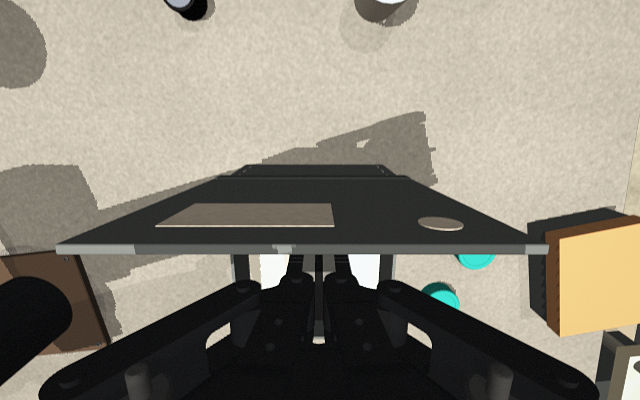

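View pics/scene5.png

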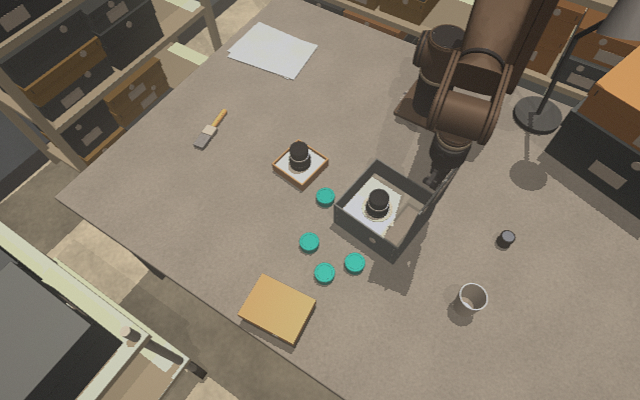

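Lid is about upright (94°). I'll push a further 4.5 cm or so, then measure.

```bash
python3 -m crank '[[1,1,0,0,0,0,0],[1,1,0,0,0,0,0],[1,1,0,0,0,0,0],[1,1,0,0,0,0,0],[1,0.5,0,0,0,0,0]]'
python3 -c "
from h import *
print(get_state()['contact_force'])
C=cams('wrist','scene','top')
for n in C: cv2.imwrite(f'pics/{n}6.png',C[n]['color'][:,:,::-1])
for n in C: print(n,[(d['location'],d['p']) for d in place_of('lid_edge',n)],[(d['location'],d['p']) for d in place_of('lid_hinge',n)])"
```

```text
time: 9.1
eef_pos: [0.5106, 0.2318, 0.306]
tcp_rot: [0.747, 0.665, -0.0, -0.0]
contact_force: [-1.2, -1.6, -0.4]
opening: 0.002
[-1.15570298 -1.59919537 -0.44940703]
wrist [([301.9, 235.3], 0.98), ([372.5, 35.7], 0.48)] [([313.4, 214.9], 0.85)]
scene [([461.5, 195.7], 0.89)] [([417.9, 219.5], 0.91)]
top [([199.4, 208.9], 0.86)] []
```

View pics/wrist6.png

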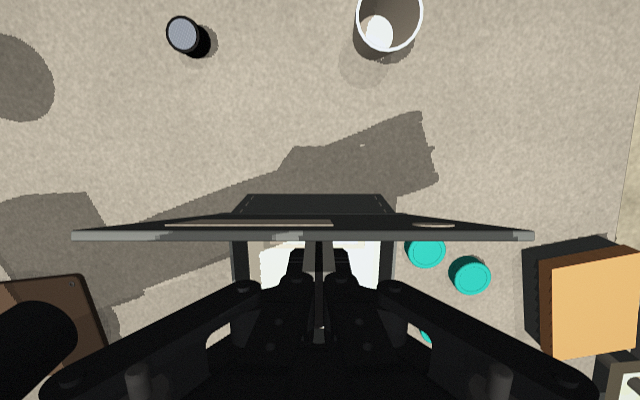

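View pics/top6.png

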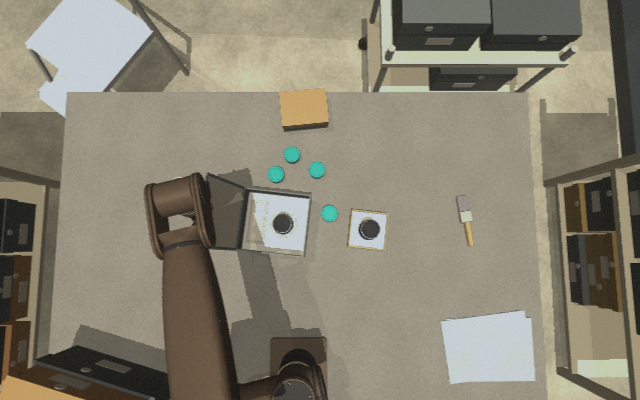

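```bash
python3 -c "
from h import *
C=cams('wrist','scene','top')
E=tri([(C['wrist'],(301.9,235.3)),(C['scene'],(461.5,195.7))]);H=tri([(C['wrist'],(313.4,214.9)),(C['scene'],(417.9,219.5))])
print(E,H,np.degrees(np.arctan2(E[2]-.112,-(E-H)[:2]@[.115,.993])))
print(atz(C['scene'],(417.9,219.5),.112),atz(C['wrist'],(313.4,214.9),.112))
# wrist: hinge corners at box top? 
for p in [(234,213),(395,213)]: print(atz(C['wrist'],p,.112))
"
python3 -c "
import cv2
a=cv2.imread('pics/scene6.png')[130:290,310:490];cv2.imwrite('pics/s6c.png',cv2.resize(a,None,fx=3.7,fy=3.7,interpolation=cv2.INTER_CUBIC))"
```

```text
[0.50627923 0.2509972  0.33061653] [0.49731713 0.18344525 0.11697653] 107.3043639994775
[0.49113463 0.17804889 0.112     ] [0.49956794 0.18724487 0.112     ]
[0.40616727 0.20070232 0.112     ]
[0.59610506 0.17820349 0.112     ]
```

View pics/s6c.png

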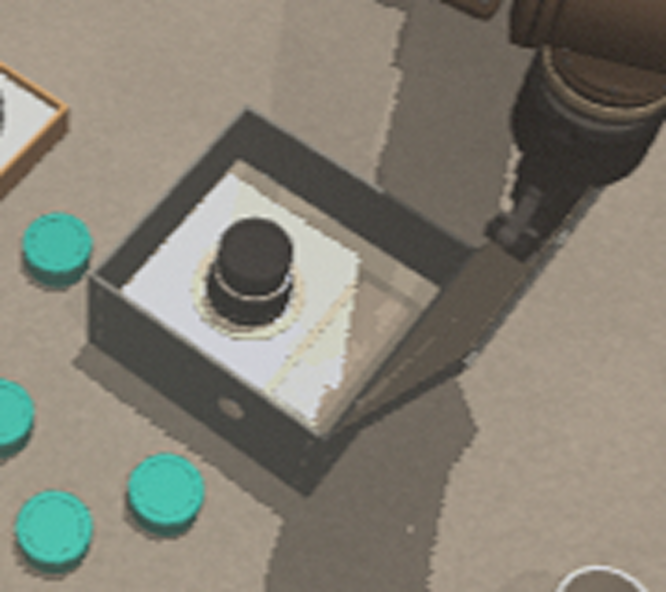

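```bash
python3 -m crank '[[1,0.5,0,0,0,0,0],[1,0.4,0,0,0,0,0],[1,0,0,0,0,0,0]]'
python3 -m crank '[[1,-3,0,0,0,0,0],[1,-5,0,0,0,0,0],[1,-5,0,0,0,0,0],[1,-5,0,0,0,0,0],[-0.2,-1,0,0,0,0,0]]'
python3 -c "
from h import *
print(get_state()['contact_force'])
C=cams('wrist','scene','top')
for n in C: cv2.imwrite(f'pics/{n}7.png',C[n]['color'][:,:,::-1])
for n in C: print(n,[(d['location'],d['p']) for d in place_of('lid_edge',n)],[(d['location'],d['p']) for d in place_of('lid_hinge',n)],[(d['location'],d['p']) for d in trace('cap',n)])
a=C['scene']['color'][130:290,310:490,::-1];cv2.imwrite('pics/s7c.png',cv2.resize(a,None,fx=4,fy=3.7,interpolation=cv2.INTER_CUBIC))
to([.4876,.0488,.2])
"
```

```text
time: 10.0
eef_pos: [0.5116, 0.24, 0.3058]
tcp_rot: [0.747, 0.664, -0.0, -0.0]
contact_force: [0.4, -0.2, 0.1]
opening: 0.0
time: 10.5
eef_pos: [0.4891, 0.0476, 0.3063]
tcp_rot: [0.749, 0.663, 0.0, 0.001]
contact_force: [-0.3, 0.2, 0.6]
opening: 0.159
[-0.2910317   0.23440997  0.60866281]
wrist [] [([310.6, 41.9], 0.88)] [([311.4, 170.7], 0.81), ([437.2, 129.7], 0.75), ([363.7, 249.3], 0.73), ([486.9, 157.1], 0.62), ([447.8, 223.6], 0.61)]
scene [([464.1, 196.7], 0.74), ([382.7, 221.0], 0.67)] [([418.8, 218.0], 0.98)] [([323.8, 273.5], 0.87), ([323.2, 198.6], 0.81), ([377.9, 198.8], 0.75), ([354.5, 260.6], 0.73), ([309.3, 241.1], 0.68)]
top [([365.9, 228.8], 0.75), ([199.2, 207.6], 0.66)] [([238.3, 220.5], 0.76)] [([277.7, 175.3], 0.73), ([318.2, 172.6], 0.72), ([328.8, 213.9], 0.68), ([463.9, 215.5], 0.64), ([291.2, 152.6], 0.56)]
shift cm [-0.3  -0.14 10.59] yaw_y -6.67 tilt z [-0.  0. -1.] q [-0.101 -0.18   1.92   0.     1.402  0.015]
```

View pics/wrist7.png

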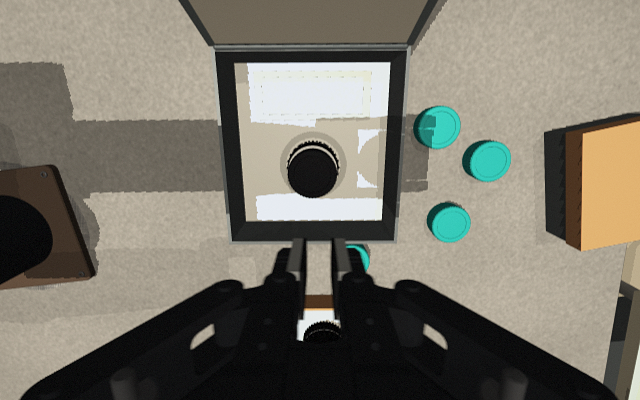

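View pics/s7c.png

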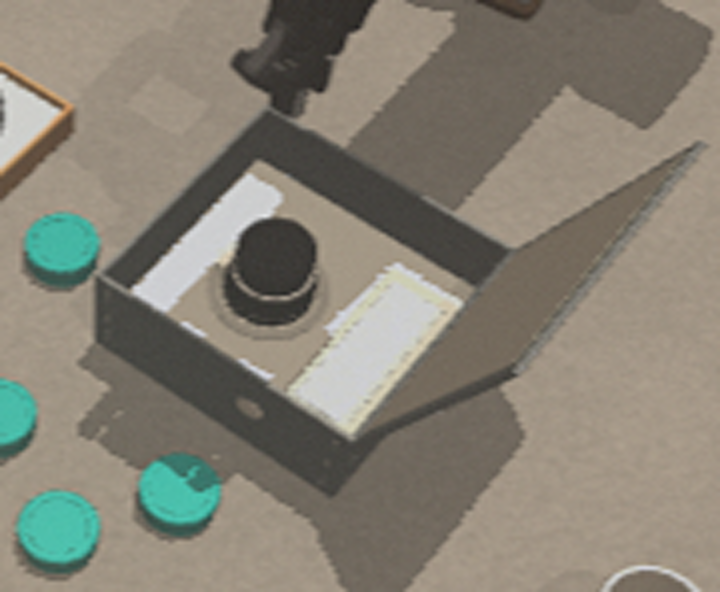

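View pics/top7.png

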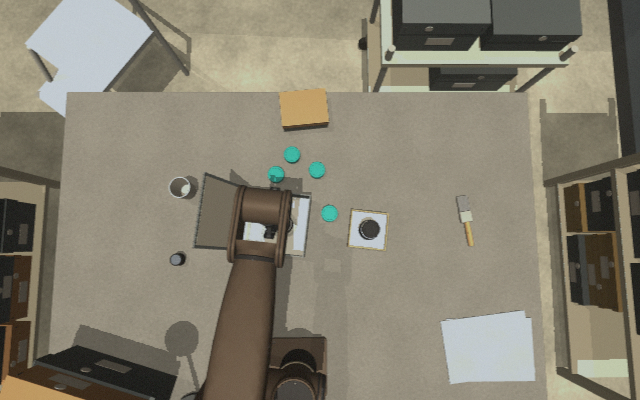

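```bash
python3 -c "
from h import *
C=cams('wrist','scene','top')
A=tri([(C['top'],(194.5,247)),(C['scene'],(486.25,169.2))]);B=tri([(C['top'],(206,174)),(C['scene'],(439.3,231.4))])
print(A,B,np.linalg.norm(A-B)); E=(A+B)/2; print(E)
H=np.array([.502,.184]); off=(E[:2]-H)@[.115,.993]
print('angle',np.degrees(np.arctan2(E[2]-.112,-off)))
def edge(th,H=np.array([.502,.184])):
  c=np.cos(np.radians(th)); Yv=np.array([.115,.993]);X=np.array([.993,-.115])
  m=H-.224*c*Yv; z=.112+.224*np.sin(np.radians(th)); return [np.r_[m-.105*X,z],np.r_[m+.105*X,z]]
for th in (105,110,115): print(th,[ (proj(C['scene'],p).round(1),proj(C['top'],p).round(1)) for p in edge(th)])
W=C['wrist']; g=cv2.cvtColor(W['color'],cv2.COLOR_RGB2GRAY)
for z in (.1055,): print('cap',atz(W,(313,172),z),atz(C['scene'],(378.5,195),z))
# box corners wrist
for p in [(214,46),(412,46),(232,241),(396,241)]: print(atz(W,p,.112).round(4))
c=W['color'][115:215,250:380,::-1];cv2.imwrite('pics/w7c.png',cv2.resize(c,None,fx=6,fy=6,interpolation=cv2.INTER_CUBIC))
"
```

```text
[0.40414671 0.26878185 0.32228837] [0.60581554 0.24481238 0.31360911] 0.2032736619053715
[0.50498112 0.25679711 0.31794874]
angle 109.42582705137448
105 [(array([479.6, 165. ]), array([198.4, 247.2])), (array([432. , 227.5]), array([209.5, 170.6]))]
110 [(array([485.9, 170.5]), array([192.2, 246.5])), (array([438.9, 233.5]), array([203.4, 170.3]))]
115 [(array([491.8, 176.2]), array([186.4, 245.8])), (array([445.3, 239.8]), array([197.7, 170.1]))]
cap [0.48376581 0.05842191 0.1055    ] [0.47651003 0.04671464 0.1055    ]
[0.3991 0.201  0.112 ]
[0.6005 0.1774 0.112 ]
[ 0.3756 -0.0135  0.112 ]
[ 0.5742 -0.0366  0.112 ]
```

View pics/w7c.png

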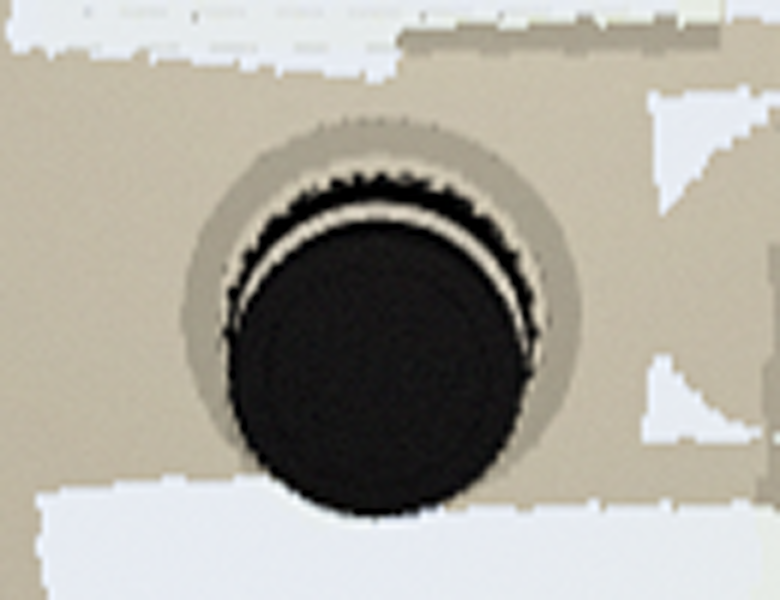

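```bash
python3 -c "
from h import *
C=cams('wrist','scene')
print('wrist',atz(C['wrist'],(313.2,176.8),.1055),'scene',atz(C['scene'],(379.3,199.7),.1055))
"
python3 -m crank '[[-0.8,0,0,3,0,0,0],[-1,0,0,3,0,0,0],[-1,0,0,3,0,0,0],[-1,0,0,0,0,0,0],[-1,0,0,0,0,0,0]]' 40
python3 -c "
from h import *
C=cams('wrist')
W=C['wrist']; cv2.imwrite('pics/wrist8.png',W['color'][:,:,::-1])
print(get_state()['opening'],get_state()['eef_pos'])
p=get_state()['eef_pos']
for z in (.1055,p[2]-.017): print(proj(W,[p[0],p[1],z]))
"
```

```text
wrist [0.48331181 0.0523079  0.1055    ] scene [0.48896321 0.05620924 0.1055    ]
time: 11.85
eef_pos: [0.4893, 0.0509, 0.2163]
tcp_rot: [0.748, 0.664, -0.0, -0.0]
contact_force: [-0.1, -0.3, 0.0]
opening: 1.0
1.0061225522725428 [0.49018981 0.05080806 0.21762511]
[319.34827266 197.11754826]
[319.54923138 239.89547646]
```

View pics/wrist8.png

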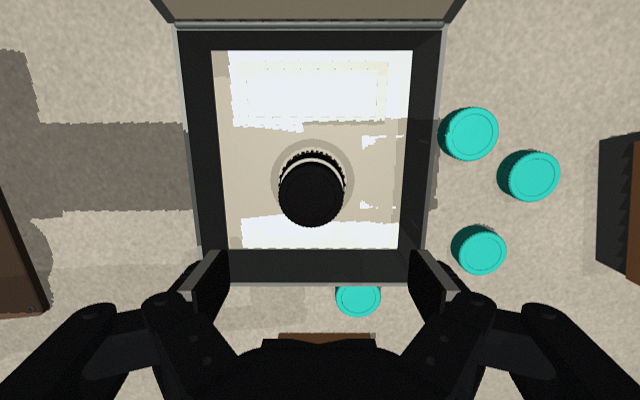

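```bash
cat >> h.py <<'E'
def capfit(W,r0,r1,c0,c1,z=.1055):
    """fit projected top circle (58 mm) to left/right/bottom outline of dark blob in wrist image"""
    m=(W["color"].max(axis=2)<60)[r0:r1,c0:c1].astype(np.uint8)
    n,l,st,ce=cv2.connectedComponentsWithStats(m); k=1+np.argmax(st[1:,4]); x,y,w,h,a=st[k]
    cont=max(cv2.findContours((l==k).astype(np.uint8),cv2.RETR_EXTERNAL,cv2.CHAIN_APPROX_NONE)[0],key=len)[:,0,:]+[c0,r0]
    P=cont[cont[:,1]>=r0+y+h-0.45*w]+0.0
    def circ(p): 
        t=np.linspace(0,2*np.pi,180); return np.array([proj(W,[p[0]+.029*np.cos(a),p[1]+.029*np.sin(a),z]) for a in t])
    def f(p):
        q=circ(p); return np.min(np.linalg.norm(P[:,None]-q[None],axis=2),axis=1)
    s=atz(W,(c0+x+w/2,r0+y+h-w/2),z)
    r=least_squares(f,s[:2]); return r.x, np.sqrt(np.mean(r.fun**2)),(c0+x,r0+y,w,h)
E
python3 -c "
from h import *
W=cams('wrist')['wrist']
p,e,b=capfit(W,140,240,260,365); print(p,e,b); to([p[0],p[1],.14])
"
```

```text
[0.48246316 0.05367242] 0.5739180937229615 (np.int32(277), np.int32(162), np.int32(66), np.int32(65))
shift cm [ 0.19 -0.87  7.82] yaw_y -6.75 tilt z [ 0.004 -0.    -1.   ] q [-0.103 -0.117  2.024  0.     1.231  0.015]
```

```bash
python3 -m crank '[[-1,0.2,-0.6,2,0,0,0],[-1,0,0,2.5,0,0,0],[-1,0,0,2,0,0,0],[-1,0,0,0,0,0,0]]' 40
python3 -c "
from h import *
W=cams('wrist')['wrist']
cv2.imwrite('pics/wrist9.png',W['color'][:,:,::-1])
p,e,b=capfit(W,130,270,230,400); print(p,e,b); to([p[0],p[1],.10])
"
```

```text
time: 12.35
eef_pos: [0.4827, 0.0537, 0.1501]
tcp_rot: [0.747, 0.664, -0.001, -0.001]
contact_force: [-0.8, -0.3, -0.2]
opening: 1.001
[0.48256622 0.05373219] 0.7137002226364518 (np.int32(276), np.int32(178), np.int32(85), np.int32(85))
shift cm [-0.   -0.13  5.17] yaw_y -6.74 tilt z [ 0. -0. -1.] q [-0.098 -0.057  2.097 -0.     1.101  0.019]
```

View pics/wrist9.png

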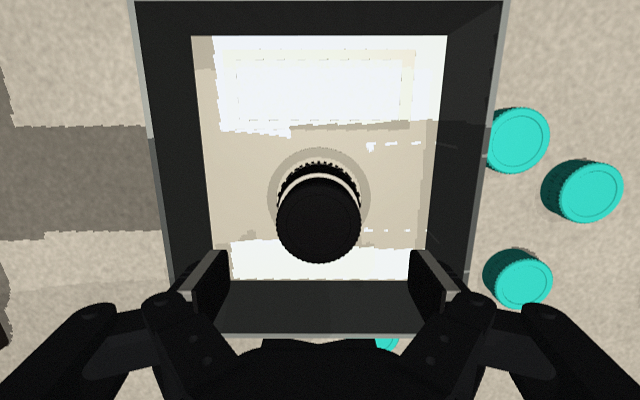

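The wrist view shows the black ribbed cap on the lens inside the grey box, disc centred at (318,220) between the open jaws. The teal caps at right are outside the box. This is the one meant. I'll descend.

```bash
python3 -m crank '[[-1,0,0,2,0,0,0],[-1,0,0,2,0,0,0],[-1,0,0,1,0,0,0],[-1,0,0,0,0,0,0]]' 40
python3 -c "
from h import *
C=cams('wrist','scene')
for n in C: cv2.imwrite(f'pics/{n}10.png',C[n]['color'][:,:,::-1])
to([.4826,.0537,.1])
"
```

```text
time: 12.8
eef_pos: [0.4838, 0.0536, 0.1013]
tcp_rot: [0.747, 0.664, -0.0, -0.0]
contact_force: [-0.3, 0.6, -0.6]
opening: 1.002
shift cm [-0.01 -0.21  0.25] yaw_y -6.74 tilt z [ 0.002 -0.    -1.   ] q [-0.098  0.014  2.128 -0.     0.997  0.019]
```

View pics/wrist10.png

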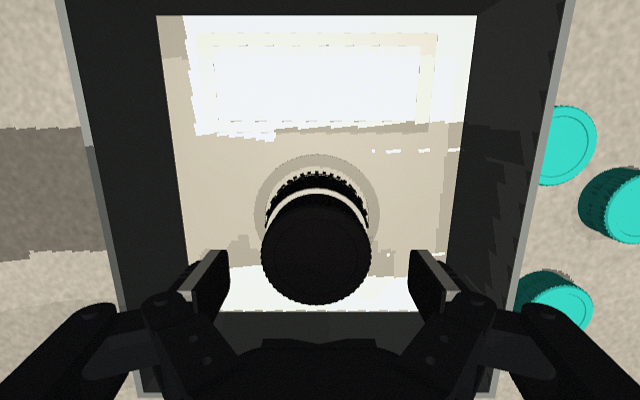

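```bash
python3 -m crank '[[-1,0,-0.1,0.3,0,0,0],[0.6,0,0,0,0,0,0],[1,0,0,0,0,0,0],[1,0,0,0,0,0,0],[1,0,0,0,0,0,0]]' 45
python3 -m crank '[[1,0,0,0,0,0,0],[1,0,0,0,0,0,0],[1,0,0,0,0,0,0]]'
python3 -c "
from h import *
s=get_state();print(s['contact_force'],s['wrist_torque'],s['opening'])
C=cams('wrist')
for n in C: cv2.imwrite(f'pics/{n}11.png',C[n]['color'][:,:,::-1])
"
```

```text
time: 13.4
eef_pos: [0.4838, 0.0537, 0.1008]
tcp_rot: [0.747, 0.664, 0.0, 0.0]
contact_force: [-4.1, 1.1, 15.9]
opening: 0.331
time: 13.7
eef_pos: [0.4844, 0.0537, 0.1012]
tcp_rot: [0.747, 0.664, 0.001, 0.001]
contact_force: [-2.8, 0.9, 11.3]
opening: 0.001
[-2.78544331  0.92221741 11.29377844] [0.03625816 0.52544789 0.05595186] 0.0007575943133972498
```

View pics/wrist11.png

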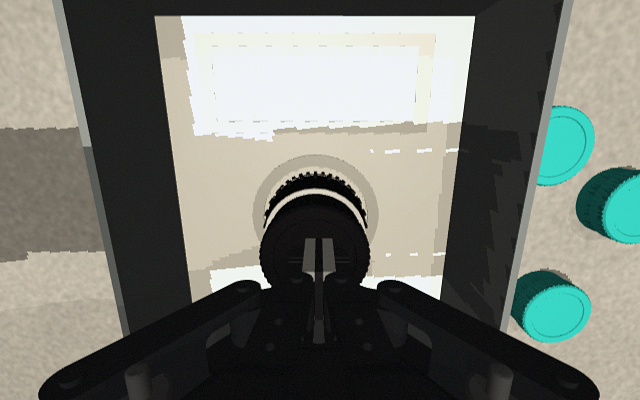

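The jaws slid over the cap's top and shut at (318,255): the real fingertips reach less far than assumed, about level with the TCP. I'll lift, reopen and go about 15 mm lower.

```bash
python3 -m crank '[[1,0,0,-1.5,0,0,0],[0,0,0,-2,0,0,0],[-1,0,0,-1.5,0,0,0],[-1,0,0,0,0,0,0],[-1,0,0,0,0,0,0]]' 45
python3 -m crank '[[-1,0,0,0,0,0,0],[-1,0,0,0,0,0,0]]'
python3 -c "
from h import *
W=cams('wrist','scene')['wrist']
cv2.imwrite('pics/wrist12.png',W['color'][:,:,::-1])
p,e,b=capfit(W,130,270,230,400); print(p,e,b); to([p[0],p[1],.085]); s=get_state();print(s['contact_force'],s['wrist_torque'],s['opening'])
"
```

```text
time: 14.25
eef_pos: [0.4826, 0.0537, 0.1479]
tcp_rot: [0.747, 0.664, 0.0, 0.0]
contact_force: [-0.1, -0.1, -0.9]
opening: 0.68
time: 14.45
eef_pos: [0.4818, 0.0538, 0.1468]
tcp_rot: [0.747, 0.664, -0.001, -0.001]
contact_force: [-0.3, 1.0, -0.6]
opening: 0.993
[0.48240556 0.05389464] 0.7421239264283049 (np.int32(276), np.int32(178), np.int32(87), np.int32(88))
shift cm [0.01 0.04 6.21] yaw_y -6.74 tilt z [-0.002  0.    -1.   ] q [-0.098 -0.054  2.103  0.     1.094  0.019]
[-0.42752749  0.29877535  0.82824572] [0.01366567 0.00886928 0.01472877] 0.9989252986404203
```

View pics/wrist12.png

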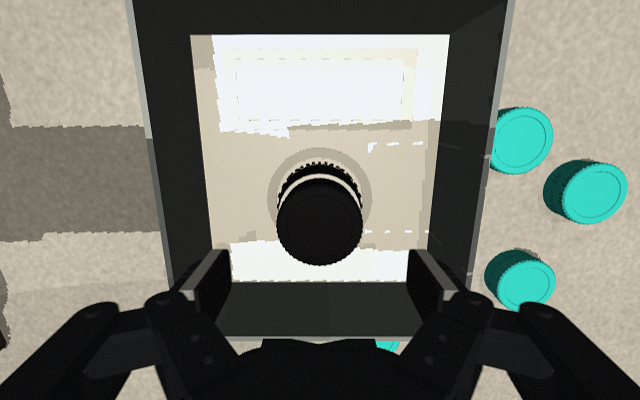

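```bash
python3 -m crank '[[-1,0,0,2,0,0,0],[-1,0,0,2,0,0,0],[-1,0,0,1.5,0,0,0],[-1,0,0,0.7,0,0,0],[-1,0,0,0,0,0,0]]' 45
python3 -m crank '[[0,0,0,0,0,0,0],[0.4,0,0,0,0,0,0],[1,0,0,0,0,0,0],[1,0,0,0,0,0,0],[1,0,0,0,0,0,0]]'
python3 -c "
from h import *
s=get_state();print(s['contact_force'],s['wrist_torque'],s['opening'])
C=cams('wrist')
for n in C: cv2.imwrite(f'pics/{n}13.png',C[n]['color'][:,:,::-1])
"
```

```text
time: 15.05
eef_pos: [0.4816, 0.0538, 0.0847]
tcp_rot: [0.747, 0.664, -0.001, -0.001]
contact_force: [0.9, 0.5, 0.6]
opening: 1.003
time: 15.55
eef_pos: [0.4832, 0.0537, 0.0876]
tcp_rot: [0.747, 0.664, 0.0, 0.0]
contact_force: [-3.2, -0.2, 4.9]
opening: 0.656
[-3.24341282 -0.17231201  4.87339886] [0.00873903 0.49922992 0.0950453 ] 0.6555498289143221
```

View pics/wrist13.png

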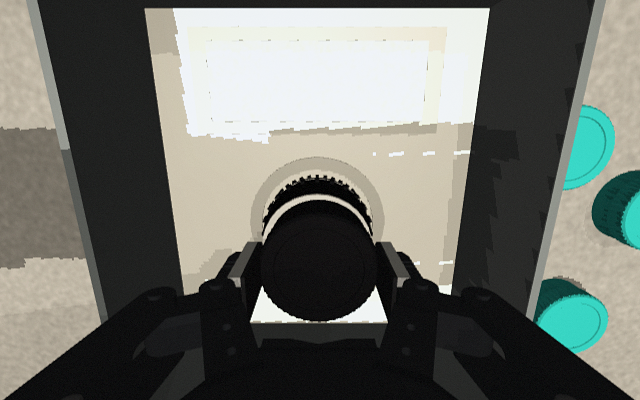

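Cap gripped (opening 0.656, pads at (258,270) and (378,270)). Try anticlockwise first, a small turn.

```bash
python3 -m crank '[[1,0,0,0,0,0,-2],[1,0,0,0,0,0,-2],[1,0,0,0,0,0,0]]'
python3 -c "
from h import *
s=get_state();print(s['contact_force'],s['wrist_torque'],s['opening']);to([.4826,.0538,.0855])"
```

```text
time: 15.9
eef_pos: [0.4834, 0.0538, 0.0876]
tcp_rot: [0.724, 0.69, 0.001, 0.001]
contact_force: [-1.3, 1.0, 4.3]
opening: 0.653
[-1.34345991  0.98005374  4.27231725] [0.13643834 0.35217554 0.09935842] 0.6530765459538467
shift cm [-0.   -0.08  0.21] yaw_y -2.71 tilt z [ 0.002  0.    -1.   ] q [-0.098  0.035  2.139  0.     0.966 -0.051]
```

```bash
python3 -m crank '[[1,0,0,0,0,0,-3],[1,0,0,0,0,0,-3],[1,0,0,0,0,0,0]]'
python3 -c "
from h import *
s=get_state();print(s['contact_force'],s['wrist_torque'],s['opening']);to([.4826,.0538,.0855])"
```

```text
time: 16.2
eef_pos: [0.4833, 0.0539, 0.0876]
tcp_rot: [0.686, 0.727, 0.001, 0.0]
contact_force: [-2.4, 0.3, 5.9]
opening: 0.657
[-2.35794467  0.27505915  5.87971012] [0.09387859 0.48148676 0.09668941] 0.6568281969493142
shift cm [-0.   -0.07  0.21] yaw_y 3.31 tilt z [ 0.001  0.    -1.   ] q [-0.098  0.035  2.139  0.     0.966 -0.156]
```

No torque build-up over 10°, so anticlockwise undoes it. I'll continue to about 75°, watching the force.

```bash
python3 -m crank '[[1,0,0,0,0,0,-5],[1,0,0,0,0,0,-5],[1,0,0,0,0,0,-5],[1,0,0,0,0,0,0]]'
python3 -m crank '[[1,0,0,0,0,0,-5],[1,0,0,0,0,0,-5],[1,0,0,0,0,0,-5],[1,0,0,0,0,0,0]]'
python3 -c "
from h import *
s=get_state();print(s['contact_force'],s['wrist_torque'],s['opening']);to([.4826,.0538,.0855])
W=cams('wrist')['wrist']
cv2.imwrite('pics/wrist14.png',W['color'][:,:,::-1])"
```

```text
time: 16.6
eef_pos: [0.4827, 0.054, 0.0876]
tcp_rot: [0.585, 0.811, 0.0, -0.0]
contact_force: [-4.3, 0.3, 6.5]
opening: 0.651
time: 17.0
eef_pos: [0.4821, 0.0538, 0.0876]
tcp_rot: [0.474, 0.88, -0.001, -0.001]
contact_force: [-6.1, -0.6, 9.6]
opening: 0.653
[-6.0512015  -0.56769763  9.62053509] [0.05726321 0.88663915 0.15492348] 0.6534676143752998
shift cm [-0.03  0.04  0.21] yaw_y 33.4 tilt z [-0.002 -0.    -1.   ] q [-0.098  0.035  2.14  -0.     0.969 -0.681]
```

View pics/wrist14.png

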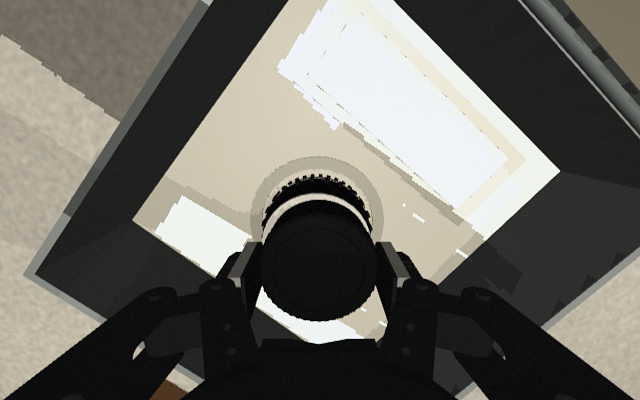

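```bash
python3 -m crank '[[1,0,0,-0.05,0,0,-5],[1,0,0,-0.05,0,0,-5],[1,0,0,-0.05,0,0,-5],[1,0,0,0,0,0,0]]'
python3 -m crank '[[1,0,0,-0.05,0,0,-5],[1,0,0,-0.05,0,0,-5],[1,0,0,0,0,0,-5],[1,0,0,0,0,0,-3],[1,0,0,0,0,0,0]]'
python3 -c "
from h import *
s=get_state();print(s['contact_force'],s['wrist_torque'],s['opening']);to([.4826,.0538,.0855])"
```

```text
time: 17.45
eef_pos: [0.4816, 0.0535, 0.0877]
tcp_rot: [0.356, 0.935, -0.001, -0.001]
contact_force: [-4.4, -2.0, 3.8]
opening: 0.651
time: 17.95
eef_pos: [0.4809, 0.0532, 0.0878]
tcp_rot: [0.206, 0.979, -0.001, -0.002]
contact_force: [-5.0, -3.2, 1.3]
opening: 0.655
[-5.02838873 -3.19941691  1.28730717] [-0.45577614  0.88291637 -0.00891063] 0.6547816452680906
shift cm [-0.13  0.12  0.23] yaw_y 66.23 tilt z [-0.004 -0.001 -1.   ] q [-9.900e-02  3.300e-02  2.141e+00 -2.000e-03  9.720e-01 -1.254e+00]
```

```bash
python3 -m crank '[[1,0,0,-0.3,0,0,0],[1,0,0,-0.3,0,0,0],[1,0,0,-0.3,0,0,0],[1,0,0,0,0,0,0]]'
python3 -c "
from h import *
s=get_state();print(s['contact_force'],s['wrist_torque'],s['opening'])
C=cams('wrist','scene')
for n in C: cv2.imwrite(f'pics/{n}15.png',C[n]['color'][:,:,::-1])
a=C['scene']['color'][130:290,310:490,::-1];cv2.imwrite('pics/s15c.png',cv2.resize(a,None,fx=4,fy=3.7,interpolation=cv2.INTER_CUBIC))"
```

```text
time: 18.35
eef_pos: [0.4812, 0.0533, 0.0968]
tcp_rot: [0.206, 0.979, -0.001, -0.002]
contact_force: [-4.8, -3.6, -0.8]
opening: 0.655
[-4.79308766 -3.61026318 -0.7521445 ] [-0.6365053   0.8366175  -0.00466376] 0.6552586426765353
```

View pics/wrist15.png

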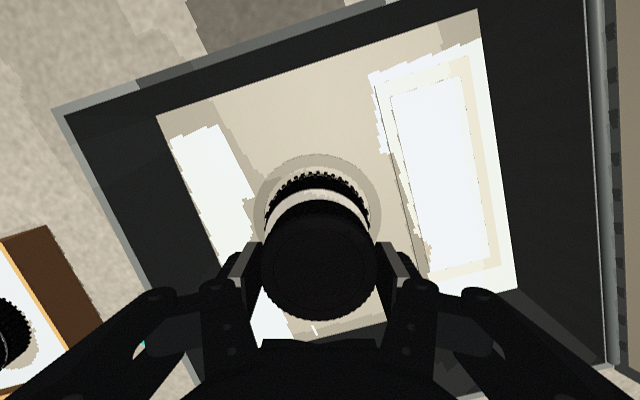

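View pics/s15c.png

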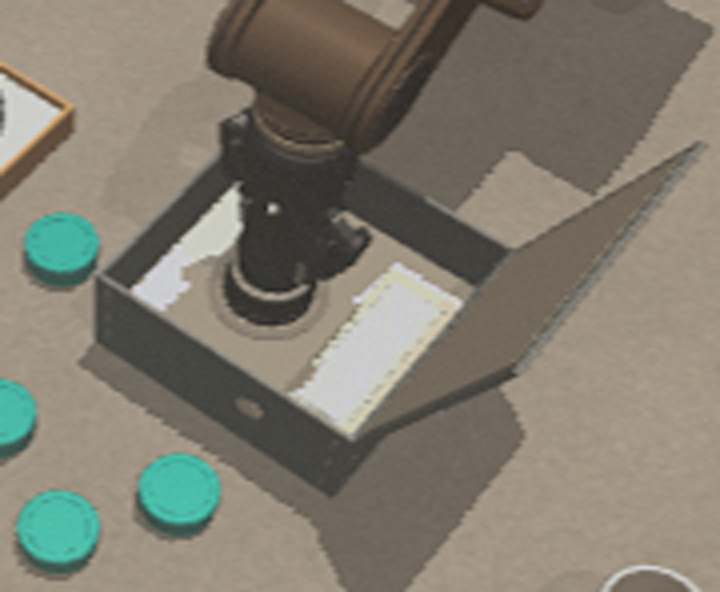

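The white flange gap is growing while the pads still hold the cap, so it's coming off. I'll lift to about 9 cm above the seat.

```bash
python3 -m crank '[[1,0,0,-0.8,0,0,0],[1,0,0,-0.8,0,0,0],[1,0,0,-1,0,0,0],[1,0,0,-1,0,0,0],[1,0,0,-1,0,0,0]]'
python3 -m crank '[[1,0,0,-1.5,0,0,0],[1,0,0,-1.5,0,0,0],[1,0,0,-0.6,0,0,0],[1,0,0,0,0,0,0],[1,0,0,0,0,0,0]]'
python3 -c "
from h import *
s=get_state();print(s['contact_force'],s['wrist_torque'],s['opening'])
to([.4826,.0538,.178])
C=cams('wrist','scene','top')
for n in C: cv2.imwrite(f'pics/{n}16.png',C[n]['color'][:,:,::-1])
print([(d['location'],d['p']) for d in place_of('lid_edge','scene')],[(d['location'],d['p']) for d in place_of('lens_seat','scene')],[(d['location'],d['p']) for d in place_of('cap','scene')])
a=C['scene']['color'][130:290,310:490,::-1];cv2.imwrite('pics/s16c.png',cv2.resize(a,None,fx=4,fy=3.7,interpolation=cv2.INTER_CUBIC))"
```

```text
time: 18.95
eef_pos: [0.4834, 0.0538, 0.1453]
tcp_rot: [0.206, 0.979, 0.0, 0.001]
contact_force: [0.2, -0.3, 0.3]
opening: 0.651
time: 19.45
eef_pos: [0.4824, 0.0538, 0.1793]
tcp_rot: [0.206, 0.979, 0.0, -0.0]
contact_force: [0.1, 0.5, 0.0]
opening: 0.655
[0.12024702 0.51069918 0.03148525] [0.02465146 0.02139714 0.02135107] 0.6551779549989619
shift cm [-0.02  0.01  0.13] yaw_y 66.26 tilt z [-0.  0. -1.] q [-0.098 -0.093  2.077  0.     1.158 -1.255]
[([460.5, 197.3], 0.84)] [([377.3, 202.0], 0.8), ([463.4, 198.7], 0.22)] [([353.0, 263.9], 0.91), ([320.6, 198.5], 0.87), ([326.0, 276.4], 0.77), ([309.7, 244.1], 0.76), ([380.8, 183.4], 0.61)]
```

View pics/wrist16.png

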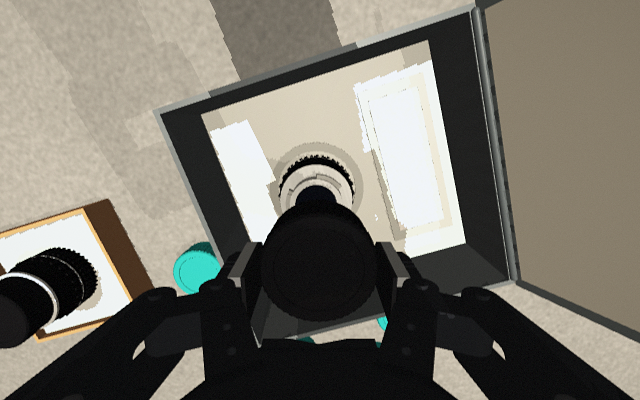

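View pics/s16c.png

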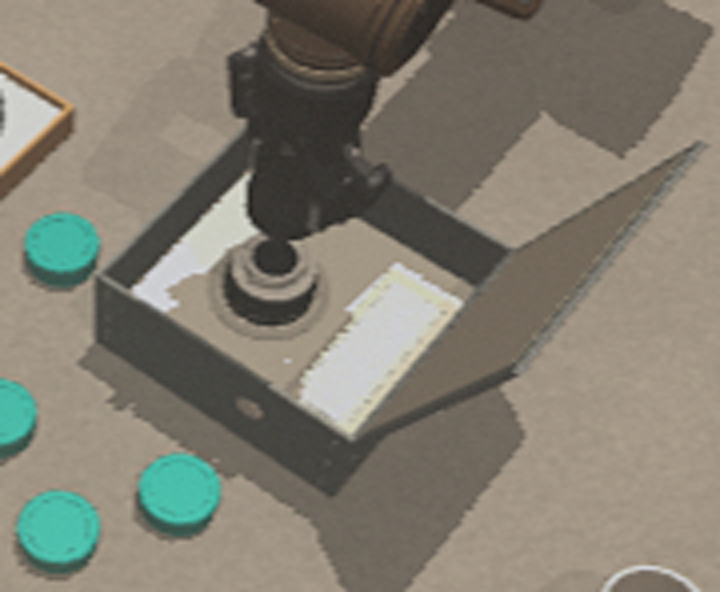

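View pics/scene16.png

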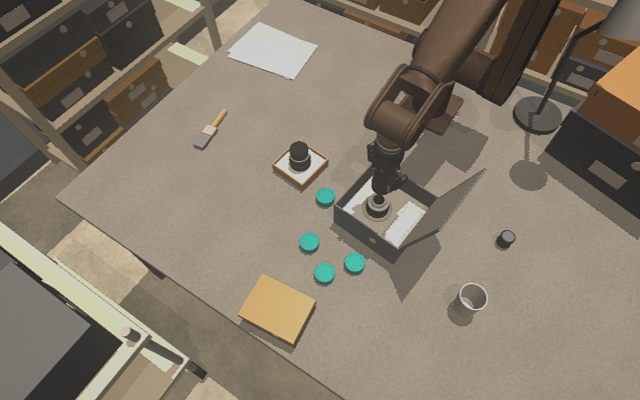

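View pics/top16.png

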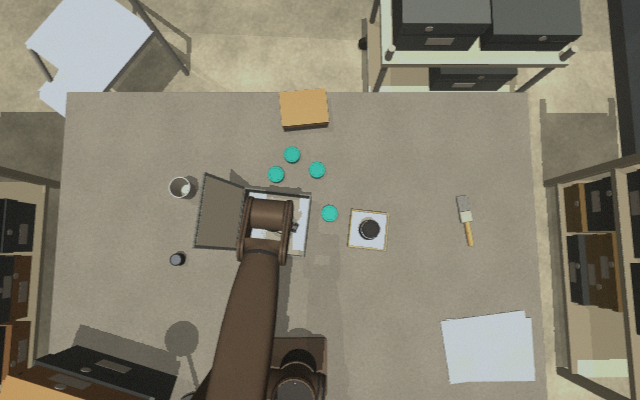

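The lens is bare (stub at scene crop (275,257)), the cap is in the jaws at wrist (318,265), and the lid hasn't moved (edge corners at scene (486,169) and (439,231)). The bystanders are where they were. I'll settle and hand in.

```bash
python3 -m crank '[[1,0,0,0,0,0,0],[1,0,0,0,0,0,0],[1,0,0,0,0,0,0]]'
python3 -c "
from h import *
s=get_state();print(np.abs(s['dq']).max(),s['contact_force'],s['opening'])
print(sign_off())"
```

```text
time: 20.05
eef_pos: [0.4826, 0.0538, 0.1795]
tcp_rot: [0.206, 0.979, 0.0, -0.0]
contact_force: [0.2, -0.9, -0.4]
opening: 0.656
0.0021597137492187055 [ 0.20706027 -0.85182833 -0.39940825] 0.6559818751976235
the job is handed in; nothing more can be done
None
```

The job is done and handed in at about 20 s. The lid is folded back, and the gripper is holding the cap level and still about 9 cm above the lens it came off.

- **Lid:** I pushed it to about 109–110°, measured from the scene and top cameras. After I let go, the network's own edge and hinge points gave 107° just before a last 9 mm push. It looked unmoved in the final pictures.
- **Cap:** It undid anticlockwise. I turned it about 73° without it stopping dead, then lifted it straight off. Sideways force on the lift reached about 5–6 N while the cap was on the stub and fell to zero once clear.
- **Last checks:** The tool was vertical, joint speeds were near zero and the contact force was under 1 N (noise level). The grip opening held steady at 0.656. The lens was bare, and the tray lens, loupe, pot, brush and teal caps showed no change.

**What went wrong on the way:**
- The fingertips reached about 15 mm less far than `tip_extent` suggested.
- Because of that, my first approach to the lid ended with the fingertips at the free edge, in front of the lid.
- My first grasp closed on top of the cap and pressed it with up to 16 N. I redid both at a lower height.
- The position estimates for the cap from the different cameras differed by 5–7 mm. I used the wrist camera's.

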